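Tuck the white-reference plate under the light shield and hold it flat

ROBOT

A 7-joint arm with a two-finger parallel gripper is mounted at the origin on the work surface; the furniture and walls round the work are solid. World frame = base frame: x ahead of the robot, y to its left, z up, the work surface at z = 0. Lengths are in m, angles in rad, forces in N, time in s.
With the tool pointing down it reaches from about 0.425 to 0.925 m from the base axis. Payload 6.8 kg.
Tool frame: the origin (TCP) lies at the very end of the fingers, on their centre line; the grasp point (between the pads) lies 19 mm behind it; z points along the fingers, x is the direction in which the jaws open and shut, and the axes are right-handed (so a half turn about z gives the same grasp; the last joint's range is limited). The gripper opens to 85 mm and grips with 20 to 120 N. Pads are 22 mm wide; open, the fingers measure 114 mm over their backs; the gripper's body (76 mm by 85 mm) begins 54 mm behind the grasp point. The pads swing forward as they close: fully open they stand 13 mm farther back than shut.
Start: joints at [1.115, 0.477, 0.022, 1.555, -0.011, 1.109, -0.083], TCP at [0.23, -0.635, 0.231] pointing down, gripper open.
Joint ranges: [-2.96, 2.96], [-0.34, 2.1], [-1.41, 1.46], [0.24, 2.44], [-1.37, 4.51], [0.17, 1.92], [-2.96, 2.96]. Speed limits (rad/s): [2.39, 2.39, 3.14, 3.14, 3.14, 3.14, 3.14].

INTERFACE

Orientations are given as a rotation vector (axis times angle).
In Python, from bench import * gives the robot as it stands.
- The arm moves only by the tool servo_tool, never from a script. Its argument "increments" is one flat list of numbers, 7 for each row, row after row: the shift along the tool's x, y, z in mm, then the turn, a rotation vector about the tool's x, y, z in rad, then the finger opening in mm, from 0 to 85.4. In form: [tx, ty, tz, wx, wy, wz, fingers, tx, ty, tz, wx, wy, wz, fingers, ...]. A call has exactly 8 rows; each row shifts and turns the commanded pose from where the row before left it, along the tool's axes as they then stand; what a row does not reach is not made up. A row lasts 1/8 s, in which the tool goes at most 62.5 mm and 10.7 degrees, less where a joint would pass 70% of its speed; a pose out of reach is approached as far as the arm can. A call is refused whole if a number of a shift passes 62.5 or a number of a turn 0.188, either way. A call with a gripper value outside its range is refused whole. The fingers move at their own pace and stop on an object; "squeeze" is the grip in N (left out, the last holds). Time passes only in rows, so rows that do not move let the fingers close, or fill a call up. It gives the time, the measured TCP pose, the force and the opening at its end, in the units of the state.
- get_obs(): the state, without advancing time (a new reading comes with each control period).
- grab_frame(name): name is "scene" or "top" or "wrist"; returns (picture, depth): 480x640x3 uint8, red, green, blue; 480x640 float32, m along the optical axis (not along the pixel's ray), 0 where there is no reading.
- calibration(name): a dict with "fx", "fy", "cx", "cy" (pixels), "eye" and "orientation" of the camera in the world; the wrist camera has in their place "T_tool_cam" (4x4, takes a point from camera to tool coordinates, whose origin is the TCP and whose axes are the tool frame's). Camera axes: x right, y up, looking along -z (the intrinsics and any distortion apply to the point x, -y, -z); pixel columns grow to the right and rows downward; lengths in m; the calibration is good to about 2 mm. A picture is of the moment at which its call begins: read the wrist's pose just before it. calibration takes no time and is no camera call.
- hand_in(): hands the job in, once; it reports no verdict.
The state is a dict: "clock": time; "joints": joint angles; "qvel": joint speeds; "tau": joint torques, N m; "tcp_pos": TCP position; "orientation": TCP orientation; "contact_force": force on the tool from outside, world axes, zero at the start; "moment": the same for the moment, N m; "grip_width": finger opening in m.
Only numpy, scipy, OpenCV 4.12 (cv2) and the standard library are available. Lean on these libraries where they do the work, as an engineer would, in place of code of your own. Each camera call takes 0.05 s, during which the arm holds its last target.

TASK

Take the soil dish off the meter's window and stand it on the bench; then take the handled reference plate and slide its far edge in under the hinged light-shield flap, squarely over the window and nearly up to the ledge, without lifting the flap (it may ride up a few millimetres on the plate). Press the plate flat on the deck, so that the sprung collar sinks and the flap lies shut again, and finish while still holding it pressed there for the reading; leave the other things alone.

Things in the scene. Friction and masses are not known exactly. Their poses are not given: they have to be found in the camera images.
- meter: low reflectance meter, fixed, white case 220 (x) by 150 mm (y), black flat deck 38 mm above the bench; origin under its middle at bench level; x runs from its front (read-out, keys, toward the robot) to its rear, z up. Deck clear from x = -93 to +49 mm; there a ledge 6 mm higher (under the flap) stops the plate; rear housing, 30 mm above the deck, from x = +94 mm; hinge brackets at y = +-61 mm
- window (a point): centre of the round glass measuring window, on the deck's top surface (38 mm above the bench); axes as the meter's. Round it lies the sprung black collar (54 mm across, 3 mm proud of the deck until pressed)
- lip (a point): middle of the front line of the flap's flat part, on its underside when shut: 55 mm behind the window centre along the meter's x, 7 mm above the deck; fixed to the meter, axes as the meter's. In front of this line the flap's lip turns up at 30 degrees for 13 mm more, to 14 mm above the deck; behind it 24 mm are free up to the ledge
- flap (a joint): angle of the light-shield flap, a thin aluminium sheet 104 mm wide reaching 63 mm forward from its hinge at the meter's rear, 50 g, held down only by its weight; 0 = shut (lying 7 mm above the deck), grows as it lifts (0.1 rad = 6 mm at the lip)
- collar (a joint): how far the sprung collar round the window is pressed down, m: 0 = 3 mm proud, 0.003 = flush with the deck; it starts to sink at 4.5 N and is flush at 9 N (the plate's weight of about 1.5 N does not sink it)
- plate: reference plate: stiff, flat, grey, 115 (x) by 70 (y) by 6 mm, 150 g, upright black handle on top; origin on its underside below the handle; z up, x points to its far plain edge, the one to tuck in (75 mm from the origin; the near end is 40 mm behind the origin). Rightly placed, its origin is over the window centre and its edge 20 mm past the lip
- plate_grip (a point): centre of the plate's handle, an upright block 42 mm long (plate x), 12 mm thick (plate y, grip it across this) rising 28 mm above the plate's top; the point is 20 mm above the plate's underside; axes as the plate's
- plate_edge (a point): middle of the plate's far plain edge (the one to tuck in), half-way through its thickness, 75 mm from the handle's centre along the plate's x and 3 mm above the underside
- tray: white storage tray, fixed, in which the plate lies at the start, 132 x 86 mm, walls 10 mm high, floor 3 mm above the bench; origin under its middle; the plate lies in it with its x along the tray's, its origin about 17 mm in front of the tray's middle
- dish_mid (a point): centre of the small open petri dish with soil, 64 mm across and 12 mm high, 30 g (the point is 6 mm above its underside); it stands on the collar over the window at the start
- dish: the same petri dish, origin at the centre of its underside
- vial: bystander: small capped vial, 22 mm across, 56 mm high, standing; origin at the centre of its underside
- carton: bystander: small carton 31 x 78 x 20 mm; origin at the centre of its underside
- tweezers: bystander: tweezers 115 x 18 x 8 mm lying on the bench; origin at the centre of the underside
Things that resemble listed ones, but are neither listed nor needed, are in the scene too. What is shaped like the dish but orange or turquoise is not meant.

How it is judged:
By the outcome, as a careful person would: the job done as asked, in the order asked, and still so for the second after the job is handed in, while the arm keeps its last pose, push and grip.
It also fails if it takes over 61 s, if anything falls off the work surface, if the arm or the gripper's body presses on something with over 40 N, if the wrist force passes 120 N, or if a joint passes its speed limit or range.

## Working session

There is one attempt and no reset: what is moved stays moved. The work goes in short steps, Python scripts to look and compute and a tool call to move; the robot and the scene stay as the last step left them, time stands still between calls to the robot, and variables do not carry over. Pictures are saved under pics/ and viewed, and the job is handed in when it is done.

Besides the shell and the picture viewer there is one more tool, called in YAML: its name, and indented under it one key for each argument. servo_tool: Moves the arm, as the interface text tells. Its arguments: {"type":"object","properties":{"increments":{"type":"array","items":{"type":"number"}},"squeeze":{"type":"number"}},"required":["increments"]}

```bash
mkdir -p pics; ls
python3 - <<'E'
from bench import *
import cv2,numpy as np
print(get_obs())
for n in("scene","top","wrist"):
    c=calibration(n);print(n,c)
    p,d=grab_frame(n);cv2.imwrite(f"pics/{n}0.png",p[:,:,::-1]);np.save(f"pics/{n}0.npy",d)
    print(d.min(),d.max(),(d>0).mean())
E
```

```text
pics
{'clock': 0.0, 'joints': array([ 1.11495233,  0.47779993,  0.02233938,  1.55644797, -0.01149301,
        1.10934768, -0.08307957]), 'qvel': array([ 0.00028723, -0.00118831, -0.00061767, -0.00056046, -0.00064414,
       -0.0007927 , -0.00012733]), 'tau': array([ 2.62749118e-04, -5.96444356e+01,  1.60785310e+00, -2.81201237e+01,
        1.24364629e-02,  9.13012773e-03,  2.80760912e-05]), 'tcp_pos': array([ 0.22980141, -0.63403311,  0.23032733]), 'orientation': array([-2.57150997e+00,  1.80303745e+00,  2.53461787e-03]), 'contact_force': array([0.40293657, 0.46386376, 1.20879904]), 'moment': array([ 0.00405453,  0.01384281, -0.02734995]), 'grip_width': 0.08539810800687417}
scene {'fx': 600.0320880103529, 'fy': 600.0320880103529, 'cx': 321.10349672953294, 'cy': 239.80548421991514, 'eye': array([-0.60389362,  0.74647673,  0.76045872]), 'orientation': array([ 0.62744052, -1.15864965, -1.89139287])}
0.0 3.99997 0.9893815104166667
top {'fx': 595.2371350443758, 'fy': 595.2371350443758, 'cx': 322.44620985934284, 'cy': 245.16620391743587, 'eye': array([0.21083511, 0.00929808, 1.75734781]), 'orientation': array([ 0.16331022, -0.1544704 , -1.51009722])}
0.0 2.8858387 0.9961588541666667
wrist {'fx': 381.6342719906536, 'fy': 381.6342719906536, 'cx': 313.0917071159997, 'cy': 237.950443088593, 'T_tool_cam': array([[ 9.99996490e-01, -1.37398154e-03, -2.26533992e-03,
        -1.74432619e-04],
       [-1.98591395e-03, -9.54685645e-01, -2.97609435e-01,
        -7.58936515e-02],
       [-1.75377763e-03,  2.97612889e-01, -9.54685023e-01,
        -1.41081841e-01],
       [ 0.00000000e+00,  0.00000000e+00,  0.00000000e+00,
         1.00000000e+00]])}
0.0 1.4854645 0.9961686197916667
```

View pics/scene0.png

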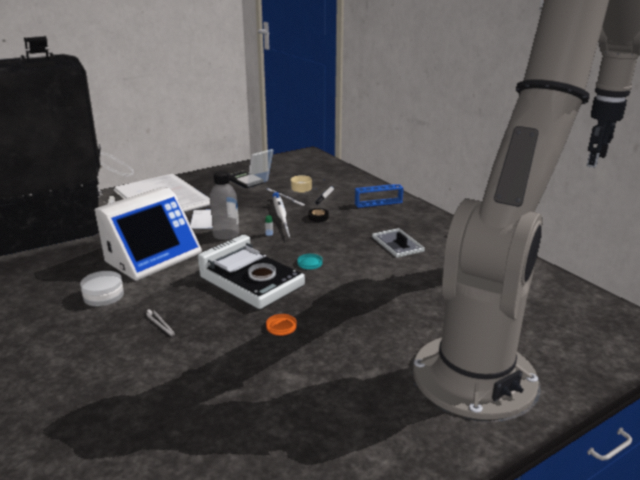

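View pics/top0.png

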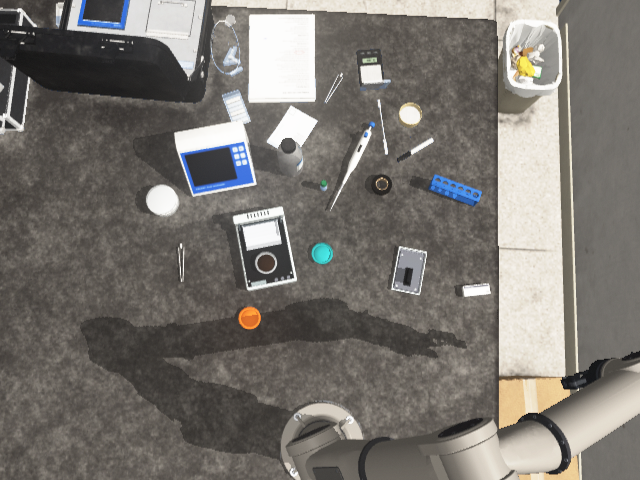

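View pics/wrist0.png

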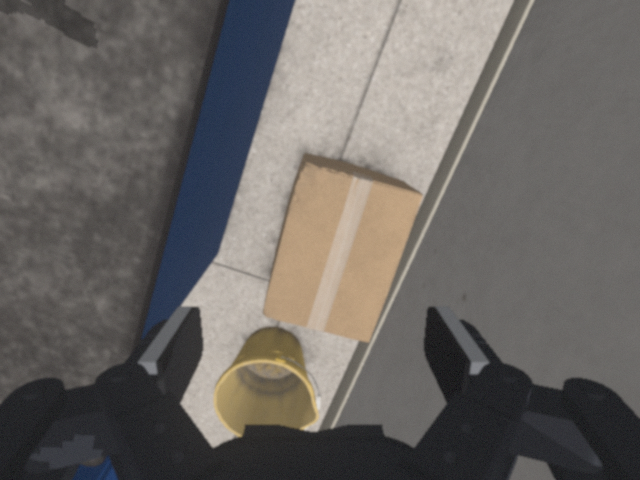

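The soil dish is in the scene view at (262,271) and in the top view at (265,262), on the meter. The plate with its black handle lies in the tray at top (409,270) and scene (400,242). The look-alikes are the orange dish at top (249,318) and the turquoise one at (322,254), plus the black-and-tan round at (382,185), which is off the meter.

```bash
cat > h.py <<'E'
import numpy as np,cv2
from bench import *
from scipy.spatial.transform import Rotation as R
def campose(n,obs=None):
    c=calibration(n);K=(c['fx'],c['fy'],c['cx'],c['cy'])
    if n=='wrist':
        o=obs;T=np.eye(4);T[:3,:3]=R.from_rotvec(o['orientation']).as_matrix();T[:3,3]=o['tcp_pos']
        T=T@c['T_tool_cam'];return K,T[:3,:3],T[:3,3]
    return K,R.from_rotvec(c['orientation']).as_matrix(),np.array(c['eye'])
def ray(P,uv):
    K,Rm,e=P;u,v=uv
    return e,Rm@np.array([(u-K[2])/K[0],-(v-K[3])/K[1],-1.])
def onz(P,uv,z):
    e,d=ray(P,uv);return e+d*(z-e[2])/d[2]
def proj(P,X):
    K,Rm,e=P;q=Rm.T@(np.asarray(X)-e);return np.array([K[2]+K[0]*q[0]/-q[2],K[3]-K[1]*q[1]/-q[2]])
def cross(P1,a,P2,b):
    e1,d1=ray(P1,a);e2,d2=ray(P2,b)
    s,*_=np.linalg.lstsq(np.c_[d1,-d2],e2-e1,rcond=None)
    p,q=e1+d1*s[0],e2+d2*s[1];return (p+q)/2,np.linalg.norm(p-q)
def dpt(P,uv,d):
    e,r=ray(P,uv);return e+r*d
def snap(n,tag):
    o=get_obs();p,d=grab_frame(n);cv2.imwrite(f'pics/{tag}.png',p[:,:,::-1]);np.save(f'pics/{tag}.npy',d)
    P=campose(n,o);np.save(f'pics/{tag}_P.npy',np.array([P],dtype=object),allow_pickle=True);return p,d,P
def load(tag):
    return cv2.imread(f'pics/{tag}.png'),np.load(f'pics/{tag}.npy'),tuple(np.load(f'pics/{tag}_P.npy',allow_pickle=True)[0])
E
python3 - <<'E'
from h import *
T=campose('top');S=campose('scene')
d=np.load('pics/top0.npy');ds=np.load('pics/scene0.npy')
for n,uv in dict(dish=(265,262),plate=(409,270),handle=(408,276),orange=(249,318),turq=(322,254),meterTL=(236,212),TR=(284,208),BL=(245,289),BR=(297,282),vial=(323,186),carton=(476,290),tweez=(181,262)).items():
    print(n,dpt(T,uv,d[uv[1],uv[0]]).round(3))
for uv in [(262,271),(400,240)]: print(dpt(S,uv,ds[uv[1],uv[0]]).round(3))
t=cv2.imread('pics/top0.png')
a=cv2.resize(t[195:305,220:320],None,fx=4,fy=4,interpolation=cv2.INTER_CUBIC)
b=cv2.resize(t[230:310,380:450],None,fx=5.5,fy=5.5,interpolation=cv2.INTER_CUBIC)
h=max(a.shape[0],b.shape[0]);f=lambda x:cv2.copyMakeBorder(x,0,h-x.shape[0],0,0,0)
cv2.imwrite('pics/crop0.png',np.hstack([f(a),f(b)]))
E
```

```text
dish [0.504 0.193 0.05 ]
plate [ 0.506 -0.228  0.038]
handle [ 0.487 -0.225  0.044]
orange [0.343 0.232 0.01 ]
turq [0.544 0.029 0.012]
meterTL [0.66  0.297 0.009]
TR [0.682 0.153 0.003]
BL [0.428 0.251 0.003]
BR [0.457 0.099 0.002]
vial [0.746 0.037 0.044]
carton [ 0.461 -0.429  0.017]
tweez [ 0.5    0.451 -0.005]
[0.506 0.19  0.048]
[ 0.492 -0.224  0.021]
```

View pics/crop0.png

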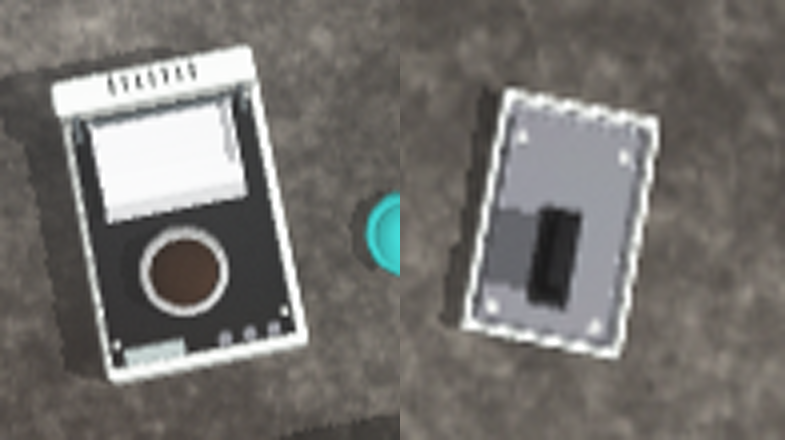

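The crop confirms it. Crop (184,272) is the glass-clear dish of brown soil on the meter, in front of the white flap, and crop (553,257) is the black handle on the grey plate in the tray. I'll fly over both with the wrist camera to measure.

```bash
cat >> h.py <<'E'
def plan(tgt,yaw=None,rows=8,o=None):
    """print increments towards world tgt (m) with tool pointing down, tool-x azimuth yaw, split in rows"""
    o=o or get_obs();Rm=R.from_rotvec(o['orientation']).as_matrix();p=o['tcp_pos']
    y0=np.arctan2(Rm[1,0],Rm[0,0]);
    if yaw is None: yaw=y0
    ct,st=np.cos(yaw),np.sin(yaw)
    Rt=np.array([[ct,st,0],[st,-ct,0],[0,0,-1.]])
    w=R.from_matrix(Rm.T@Rt).as_rotvec()
    print('yaw now',y0.round(4),'pos',p.round(4),'turn total (tool)',w.round(4))
    print('shift in tool axes now  mm',(Rm.T@(np.array(tgt)-p)*1e3).round(1),' in target axes',(Rt.T@(np.array(tgt)-p)*1e3).round(1), 'tilt err deg',np.degrees(np.arccos(-Rm[2,2])).round(2))
E
python3 - <<'E'
from h import *
plan([.5,-.225,.25],-1.37)
E
```

```text
yaw now -1.223 pos [ 0.2299 -0.6342  0.2306] turn total (tool) [0.0002 0.0014 0.147 ]
shift in tool axes now  mm [-292.6 -393.4  -19.1]  in target axes [-347.1 -346.3  -19.4] tilt err deg 0.08
```

servo_tool:
  increments: [-36, -49, -2.4, 0, 0, 0.147, 85, -43.4, -43.3, -2.4, 0, 0, 0, 85, -43.4, -43.3, -2.4, 0, 0, 0, 85, -43.4, -43.3, -2.4, 0, 0, 0, 85, -43.4, -43.3, -2.4, 0, 0, 0, 85, -43.4, -43.3, -2.4, 0, 0, 0, 85, -43.4, -43.3, -2.4, 0, 0, 0, 85, -43.4, -43.3, -2.4, 0, 0, 0, 85]

```text
clock: 1.15
tcp_pos: [0.501, -0.2242, 0.2506]
orientation: [2.433, -1.988, 0.0]
contact_force: [-0.1, -1.1, 0.1]
grip_width: 0.0849
```

Run:
```python
from h import *
snap('wrist','w1'); o=get_obs();print(o['clock'],o['tcp_pos'],o['contact_force'])
plan([.53,.19,.25],-1.37)
```

```text
1.2 [ 0.50630267 -0.21462724  0.25106487] [4.30822056 7.28213924 0.85180385]
yaw now -1.3589 pos [ 0.5063 -0.2146  0.2511] turn total (tool) [-0.0046  0.0037  0.0111]
shift in tool axes now  mm [-390.6 -108.3    3. ]  in target axes [-391.8 -103.9    1.1] tilt err deg 0.34
```

View pics/w1.png

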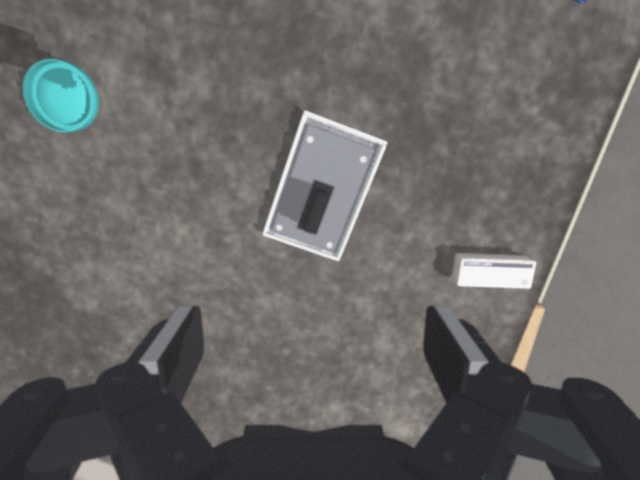

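servo_tool:
  increments: [-55.8, -15, 0, 0, 0, 0, 85, -55.8, -15, 0, 0, 0, 0, 85, -55.8, -15, 0, 0, 0, 0, 85, -55.8, -15, 0, 0, 0, 0, 85, -55.8, -15, 0, 0, 0, 0, 85, -55.8, -15, 0, 0, 0, 0, 85, -55.8, -15, 0, 0, 0, 0, 85, 0, 0, 0, 0, 0, 0, 85]

```text
clock: 2.2
tcp_pos: [0.5242, 0.1835, 0.2505]
orientation: [-2.44, 1.976, 0.003]
contact_force: [-0.3, -0.0, -0.2]
grip_width: 0.0847
```

Run:
```python
from h import *
snap('wrist','w2'); o=get_obs();print(o['clock'],o['tcp_pos'],o['qvel'].round(3))
plan([.53,.19,.25],-1.37)
```

```text
2.25 [0.52468107 0.17995702 0.25018365] [ 0.044 -0.014  0.055  0.021  0.01   0.002  0.009]
yaw now -1.3654 pos [0.5247 0.18   0.2502] turn total (tool) [0.0006 0.0007 0.0046]
shift in tool axes now  mm [-8.7 -7.3  0.2]  in target axes [-8.8 -7.2  0.2] tilt err deg 0.05
```

View pics/w2.png

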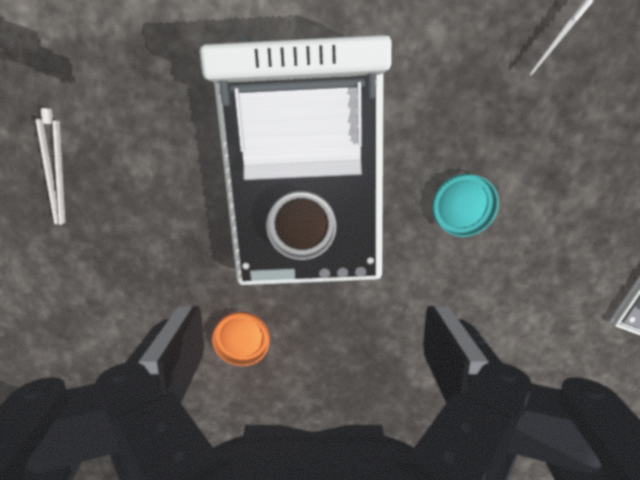

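The view shows the dish at (302,225), the flap's front at about y=175 px, the meter's front corners at (240,283) and (381,277), and the orange and turquoise lids clear of it. Next I measure these.

```bash
cat >> h.py <<'E'
def cloud(tag,box=None):
    img,d,P=load(tag);K,Rm,e=P
    v,u=np.mgrid[0:480,0:640]
    c=np.stack([(u-K[2])/K[0],-(v-K[3])/K[1],-np.ones_like(d)],-1)*d[...,None]
    return img,d,P,c@Rm.T+e
E
python3 - <<'E'
from h import *
T=campose('top');S=campose('scene')
img,d,P,X=cloud('w2')
bench=X[(d>0)&(np.abs(X[...,2])<.01)];print('bench z',np.median(bench[:,2]))
roi=(slice(30,290),slice(195,395))
Xr=X[roi].reshape(-1,3);z=Xr[:,2]
h,b=np.histogram(z,bins=np.arange(-.01,.09,.002));print([(round(b[i],3),h[i]) for i in range(len(h)) if h[i]>60])
m=z>.03
r=cv2.minAreaRect((Xr[m,:2]*1e3).astype(np.float32));print('rect all>30mm',r)
print(cv2.boxPoints(r).round(1))
# dish: soil and rim
hsv=cv2.cvtColor(img,cv2.COLOR_BGR2HSV)
def blob(tagimg,mask):
    n,l,s,c=cv2.connectedComponentsWithStats(mask.astype(np.uint8));return sorted([(s[i,4],c[i].round(1),s[i,:4]) for i in range(1,n)],key=lambda a:-a[0])[:3]
def brown(im):
    h=cv2.cvtColor(im,cv2.COLOR_BGR2HSV);return (h[...,0]<18)&(h[...,1]>70)&(h[...,2]<110)&(h[...,2]>25)
for t in('w2',):
    mk=brown(img);mk[:190]=0;mk[260:]=0;mk[:,:260]=0;mk[:,345:]=0;bw=blob(img,mk);print(bw)
t=cv2.imread('pics/top0.png');mk=brown(t);k=np.zeros_like(mk);k[245:280,250:282]=1;bt=blob(t,mk&k);print(bt)
s=cv2.imread('pics/scene0.png');mk=brown(s);k=np.zeros_like(mk);k[260:285,245:280]=1;bs=blob(s,mk&k);print(bs)
print('soil w-top',cross(P,bw[0][1],T,bt[0][1]),'w-scene',cross(P,bw[0][1],S,bs[0][1]),'top-scene',cross(T,bt[0][1],S,bs[0][1]))
dm=(z>.046)&(np.hypot(Xr[:,0]-.504,Xr[:,1]-.192)<.05);q=(Xr[dm,:2]*1e3).astype(np.float32)
print('dish circle',cv2.minEnclosingCircle(q),np.percentile(Xr[dm,2],[50,95]))
c=cv2.resize(img[20:300,190:400],None,fx=2.1,fy=2.1,interpolation=cv2.INTER_CUBIC);cv2.imwrite('pics/crop2.png',c)
E
```

```text
bench z -0.0016009304987419926
[(np.float64(-0.004), np.int64(4664)), (np.float64(-0.002), np.int64(7777)), (np.float64(0.0), np.int64(188)), (np.float64(0.026), np.int64(124)), (np.float64(0.028), np.int64(319)), (np.float64(0.03), np.int64(1452)), (np.float64(0.032), np.int64(722)), (np.float64(0.034), np.int64(4051)), (np.float64(0.036), np.int64(8732)), (np.float64(0.038), np.int64(332)), (np.float64(0.04), np.int64(677)), (np.float64(0.042), np.int64(1224)), (np.float64(0.044), np.int64(7176)), (np.float64(0.046), np.int64(3543)), (np.float64(0.048), np.int64(1469)), (np.float64(0.05), np.int64(1372)), (np.float64(0.052), np.int64(739)), (np.float64(0.054), np.int64(244)), (np.float64(0.06), np.int64(170)), (np.float64(0.062), np.int64(467)), (np.float64(0.064), np.int64(2705)), (np.float64(0.066), np.int64(3378)), (np.float64(0.068), np.int64(106))]
rect all>30mm ((553.0844116210938, 199.26255798339844), (228.91079711914062, 150.6622314453125), 14.857304573059082)
[[423.1 242.7]
 [461.8  97.1]
 [683.  155.8]
 [644.4 301.4]]
[(np.int32(703), array([304.9, 232.9]), array([281, 215,  45,  33], dtype=int32)), (np.int32(29), array([298.7, 218.5]), array([293, 215,  11,   8], dtype=int32)), (np.int32(22), array([320.2, 215.2]), array([317, 210,   7,  11], dtype=int32))]
[(np.int32(150), array([266.9, 263.6]), array([260, 256,  14,  15], dtype=int32))]
[(np.int32(89), array([261.7, 271.6]), array([253, 269,  18,   6], dtype=int32))]
soil w-top (array([0.49905294, 0.1862291 , 0.05527105]), np.float64(0.0009324836397671394)) w-scene (array([0.4994992 , 0.18936267, 0.05064616]), np.float64(0.008132693755185124)) top-scene (array([0.50165396, 0.18975019, 0.04821113]), np.float64(0.005510878667949706))
dish circle ((512.734130859375, 194.32769775390625), 41.80776596069336) [0.04752051 0.05224702]
```

View pics/crop2.png

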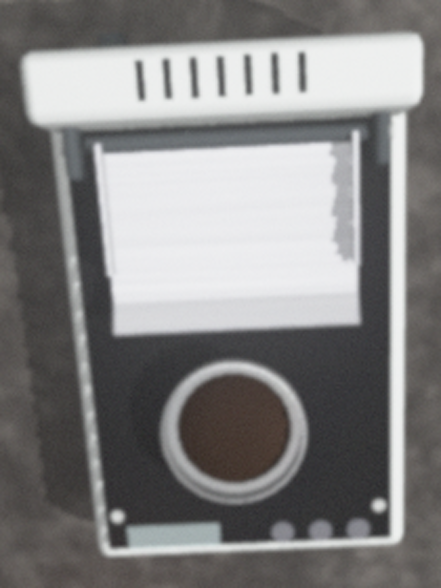

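Run:
```python
from h import *
img,d,P,X=cloud('w2')
f=lambda c:(190+c[0]/2.1,20+c[1]/2.1)
T=campose('top');print('eye',P[2])
pts=dict(frontL=((107,552),.038),frontR=((398,540),.038),rearR=((395,115),.038),liptipL=((113,334),.052),liptipR=((360,323),.052),liplineL=((111,302),.045),liplineR=((360,290),.045),dishrim=((234,428),.053),housFL=((30,125),.068),housFR=((420,118),.068),rearL=((25,55),.068),rearRR=((420,37),.068))
th=.259;ex=np.array([np.cos(th),np.sin(th)]);ey=np.array([-ex[1],ex[0]])
for k,(c,z) in pts.items():
    p=onz(P,f(c),z);u,v=map(int,f(c));print(k,p.round(4),'depthz',X[v,u].round(3),'meter-ax',(1e3*np.array([ex@p[:2],ey@p[:2]])).round(1))
```

```text
eye [0.59844613 0.19900066 0.39155994]
frontL [0.4292 0.2374 0.038 ] depthz [0.426 0.239 0.031] meter-ax [475.7 119.6]
frontR [0.4645 0.1026 0.038 ] depthz [0.462 0.101 0.032] meter-ax [475.3 -19.8]
rearR [0.6455 0.1526 0.038 ] depthz [0.646 0.153 0.037] meter-ax [663.1 -17.8]
liptipL [0.5357 0.2489 0.052 ] depthz [0.533 0.252 0.036] meter-ax [581.6 103.4]
liptipR [0.5622 0.1478 0.052 ] depthz [0.563 0.148 0.051] meter-ax [581.3  -1.1]
liplineL [0.5478 0.253  0.045 ] depthz [0.547 0.255 0.037] meter-ax [594.3 104.2]
liplineR [0.575  0.1502 0.045 ] depthz [0.574 0.149 0.036] meter-ax [594.3  -2.1]
dishrim [0.5064 0.1906 0.053 ] depthz [0.506 0.191 0.047] meter-ax [538.3  54.5]
housFL [0.6095 0.2893 0.068 ] depthz [ 0.612  0.309 -0.001] meter-ax [663.3 123.5]
housFR [0.6425 0.1471 0.068 ] depthz [0.652 0.136 0.001] meter-ax [658.7 -22.3]
rearL [0.6328 0.2941 0.068 ] depthz [0.633 0.296 0.065] meter-ax [687.  122.2]
rearRR [0.6688 0.1544 0.068 ] depthz [ 0.685  0.145 -0.002] meter-ax [686. -22.]
```

Run:
```python
from h import *
plan([.505,.191,.036],-1.311)
```

```text
yaw now -1.3654 pos [0.5247 0.18   0.2502] turn total (tool) [ 0.0006  0.0007 -0.0544]
shift in tool axes now  mm [-14.7  16.9 214.2]  in target axes [-15.7  16.2 214.2] tilt err deg 0.05
```

servo_tool:
  increments: [-5, 5.5, 30, 0, 0, -0.054, 85, -5, 5.5, 30, 0, 0, 0, 85, -5, 5.5, 30, 0, 0, 0, 85, 0, 0, 30, 0, 0, 0, 85, 0, 0, 25, 0, 0, 0, 85, 0, 0, 10, 0, 0, 0, 85, 0, 0, 0, 0, 0, 0, 85, 0, 0, 0, 0, 0, 0, 85]

```text
clock: 3.25
tcp_pos: [0.5065, 0.1884, 0.0965]
orientation: [-2.484, 1.921, -0.002]
contact_force: [-0.1, 0.1, -0.1]
grip_width: 0.085
```

Run:
```python
from h import *
img,d,P=snap('wrist','w3');plan([.505,.191,.036],-1.311)
```

```text
yaw now -1.3163 pos [0.5065 0.1886 0.0966] turn total (tool) [-0.0018  0.0001 -0.0053]
shift in tool axes now  mm [-2.7  0.9 60.5]  in target axes [-2.7  0.8 60.6] tilt err deg 0.1
```

View pics/w3.png

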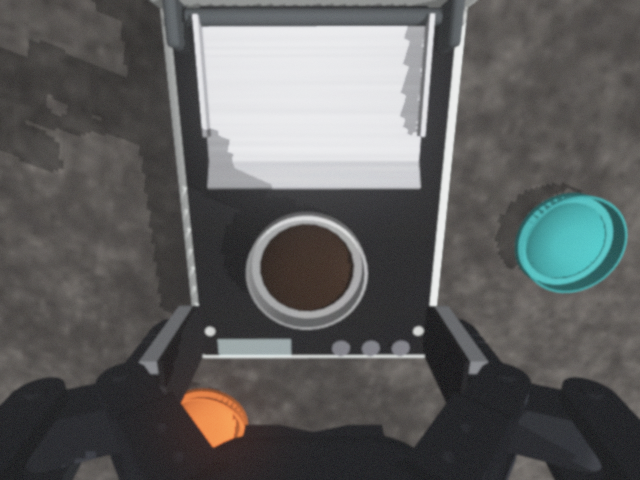

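Run:
```python
from h import *
img,d,P,X=cloud('w3')
th=.26;ex=np.array([np.cos(th),np.sin(th)]);ey=np.array([-ex[1],ex[0]]);mm=lambda p:(1e3*np.array([ex@p[:2],ey@p[:2]])).round(1)
for uv,z in [((307,262),.053),((308,266),.050),((207,188),.052),((421,188),.052),((208,160),.045),((420,160),.045),((208,331),.038),((418,330),.038),((203,356),.038),((426,356),.038)]:
    p=onz(P,uv,z);print(uv,p.round(4),mm(p),X[uv[1],uv[0]].round(4))
w=X[190:345,235:380].reshape(-1,3);h=(w[:,2]>.043)&(w[:,2]<.056)&(np.hypot(w[:,0]-.505,w[:,1]-.191)<.042)
print(cv2.minEnclosingCircle((w[h,:2]*1e3).astype(np.float32)),np.percentile(w[h,2],[5,50,95]))
h2=h&(w[:,2]>.0485);print(w[h2].min(0),w[h2].max(0))
print('deck z',np.median(X[300:325,230:390,2][X[300:325,230:390,2]>.02]), 'bench',np.median(X[380:420,250:400,2]))
```

```text
(307, 262) [0.5111 0.1926 0.053 ] [543.4  54.7] [0.5092 0.1921 0.0481]
(308, 266) [0.5079 0.1912 0.05  ] [540.   54.2] [0.507  0.191  0.0476]
(207, 188) [0.5358 0.2494 0.052 ] [581.9 103.3] [0.5321 0.2529 0.0367]
(421, 188) [0.5623 0.1481 0.052 ] [581.5  -1.5] [0.5609 0.1433 0.037 ]
(208, 160) [0.5481 0.253  0.045 ] [594.7 103.6] [0.5464 0.2553 0.0349]
(420, 160) [0.5748 0.151  0.045 ] [594.3  -1.8] [0.5745 0.1484 0.036 ]
(208, 331) [0.4484 0.2372 0.038 ] [494.3 113.9] [0.4476 0.2374 0.0368]
(418, 330) [0.4805 0.117  0.038 ] [494.4 -10.4] [0.4799 0.1165 0.0369]
(203, 356) [0.4307 0.2371 0.038 ] [477.2 118.4] [0.425  0.2383 0.0303]
(426, 356) [0.4648 0.1064 0.038 ] [476.5 -16.7] [0.5086 0.145  0.1141]
((503.399169921875, 190.8190155029297), 32.336944580078125) [0.04364483 0.04671304 0.05181934]
[0.47146555 0.15888779 0.04850021] [0.53564246 0.22274835 0.05364793]
deck z 0.04131017827748314 bench -0.0015827943517446597
```

servo_tool:
  increments: [-3, 1.8, 20, 0, 0, -0.005, 85, 0, 0, 20, 0, 0, 0, 85, 0, 0, 14, 0, 0, 0, 85, 0, 0, 6, 0, 0, 0, 85, 0, 0, 0, 0, 0, 0, 85, 0, 0, 0, 0, 0, 0, 85, 0, 0, 0, 0, 0, 0, 70, 0, 0, 0, 0, 0, 0, 70]
  squeeze: 20

```text
clock: 4.3
tcp_pos: [0.5034, 0.191, 0.0358]
orientation: [-2.49, 1.915, -0.001]
contact_force: [0.8, 0.7, -0.0]
grip_width: 0.0701
```

Run:
```python
from h import *
img,d,P=snap('wrist','w4');plan([.504,.191,.036],-1.311);print(get_obs()['contact_force'])
```

```text
yaw now -1.311 pos [0.5034 0.191  0.0358] turn total (tool) [-0.0005  0.     -0.    ]
shift in tool axes now  mm [ 0.2 -0.6 -0.2]  in target axes [ 0.2 -0.6 -0.2] tilt err deg 0.03
[ 0.33870506 -0.04864776  0.2730454 ]
```

View pics/w4.png

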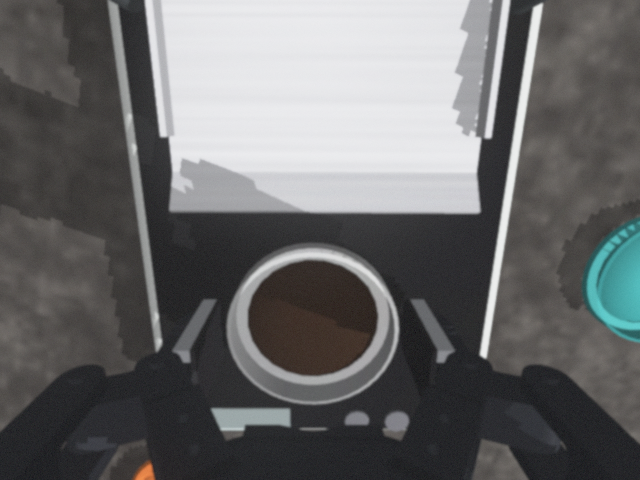

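The fingertips at (210,302) and (418,302) straddle the dish, so I close and lift a little.

servo_tool:
  increments: [0, 0, 0, 0, 0, 0, 60, 0, 0, 0, 0, 0, 0, 60, 0, 0, 0, 0, 0, 0, 60, 0, 0, -10, 0, 0, 0, 60, 0, 0, -20, 0, 0, 0, 60, 0, 0, -20, 0, 0, 0, 60, 0, 0, -20, 0, 0, 0, 60, 0, 0, 0, 0, 0, 0, 60]
  squeeze: 20

```text
clock: 5.35
tcp_pos: [0.5043, 0.1914, 0.107]
orientation: [-2.488, 1.914, -0.003]
contact_force: [-0.5, 0.4, -0.0]
grip_width: 0.0622
```

Run:
```python
from h import *
img,d,P=snap('wrist','w5');plan([.52,-.08,.11],-1.5)
```

```text
yaw now -1.3112 pos [0.5036 0.1909 0.1059] turn total (tool) [-0.0014  0.0002  0.1888]
shift in tool axes now  mm [266.1  53.7  -4.1]  in target axes [271.4   2.8  -4.1] tilt err deg 0.08
```

View pics/w5.png

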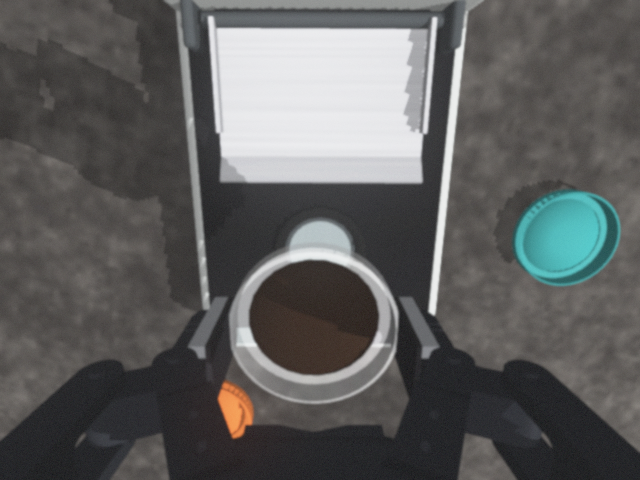

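servo_tool:
  increments: [25, 7, 0, 0, 0, 0, 60, 45, 12.6, 0, 0, 0, 0, 60, 50, 14, 0, 0, 0, 0, 60, 50, 14, 0, 0, 0, 0, 60, 50, 14, 10, 0, 0, 0, 60, 30, 8.4, 20, 0, 0, 0, 60, 15.7, 4.3, 25, 0, 0, 0, 60, 0, 0, 20, 0, 0, 0, 60]

```text
clock: 6.4
tcp_pos: [0.4984, -0.087, 0.0286]
orientation: [2.486, -1.918, -0.002]
contact_force: [0.2, -0.3, -0.5]
grip_width: 0.0622
```

servo_tool:
  increments: [0, 0, 14, 0, 0, 0, 60, 0, 0, 8, 0, 0, 0, 60, 0, 0, 6, 0, 0, 0, 60, 0, 0, 3, 0, 0, 0, 60, 0, 0, 2, 0, 0, 0, 60, 0, 0, 1, 0, 0, 0, 60, 0, 0, 0, 0, 0, 0, 60, 0, 0, 0, 0, 0, 0, 60]

```text
clock: 7.4
tcp_pos: [0.4998, -0.085, -0.0033]
orientation: [-2.49, 1.915, -0.0]
contact_force: [-0.8, 0.1, 0.1]
grip_width: 0.0622
```

Run:
```python
from h import *
img,d,P=snap('scene','s6');o=get_obs();print(o['tcp_pos'],o['contact_force'])
cv2.imwrite('pics/s6c.png',cv2.resize(img[210:310,260:420,::-1],None,fx=4.5,fy=4.5,interpolation=cv2.INTER_CUBIC))
```

```text
[ 0.49981134 -0.08495133 -0.00334128] [-0.73637522 -1.13472741 -0.89424074]
```

View pics/s6c.png

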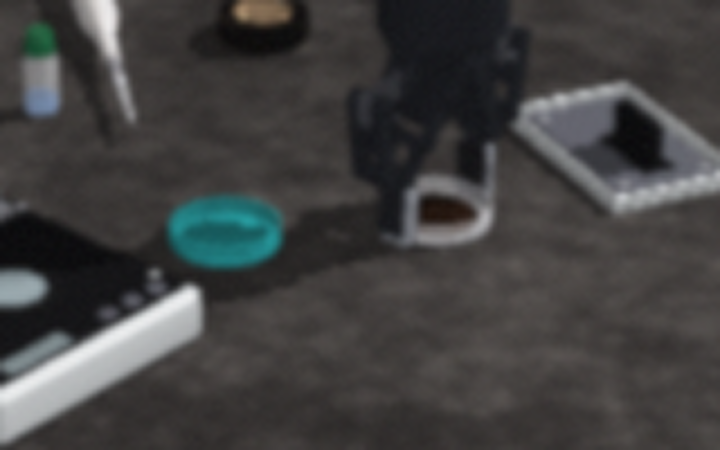

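The dish, in the crop at (445,215), is right at the bench surface. I lower 1.5 mm, then open.

servo_tool:
  increments: [0, 0, 0.8, 0, 0, 0, 60, 0, 0, 0.7, 0, 0, 0, 60, 0, 0, 0, 0, 0, 0, 62, 0, 0, 0, 0, 0, 0, 68, 0, 0, 0, 0, 0, 0, 75, 0, 0, 0, 0, 0, 0, 85, 0, 0, 0, 0, 0, 0, 85, 0, 0, -10, 0, 0, 0, 85]

```text
clock: 8.45
tcp_pos: [0.4991, -0.0849, 0.0048]
orientation: [2.49, -1.914, -0.002]
contact_force: [0.3, 0.6, 0.3]
grip_width: 0.0849
```

Run:
```python
from h import *
o=get_obs();print(o['tcp_pos'],o['contact_force'],o['grip_width'])
# plate from w1 (moving) / top
img,d,P,X=cloud('w1')
h=cv2.cvtColor(img,cv2.COLOR_BGR2HSV)
m=(h[...,2]<60);k=np.zeros(m.shape,bool);k[175:240,290:340]=1
c,_=cv2.findContours((m&k).astype(np.uint8),cv2.RETR_EXTERNAL,cv2.CHAIN_APPROX_NONE);c=max(c,key=cv2.contourArea);print(cv2.minAreaRect(c))
Xr=X[100:270,255:395].reshape(-1,3);q=Xr[(Xr[:,2]>.024)];print(len(q),cv2.minAreaRect((q[:,:2]*1e3).astype(np.float32)),np.percentile(q[:,2],[50,90,99]))
T=campose('top');t=cv2.imread('pics/top0.png');
for uv in [(399,247),(427,251),(393,290),(420,294)]:print(uv,onz(T,uv,.010).round(4))
for uv in [(305,111),(386,142),(264,235),(339,260)]:print(uv,onz(P,uv,.010).round(4))
plan([.49,-.224,.15],-1.7)
```

```text
[ 0.49906196 -0.08485346  0.00483915] [0.29420276 0.64311581 0.34160437] 0.0848577792904788
((312.9794616699219, 208.05482482910156), (15.215351104736328, 44.12451934814453), 20.556045532226562)
632 ((524.0897216796875, -225.09181213378906), (105.48016357421875, 20.000146865844727), 6.8262810707092285) [0.03505032 0.39164716 0.39164716]
(399, 247) [ 0.5787 -0.2     0.01  ]
(427, 251) [ 0.5711 -0.284   0.01  ]
(393, 290) [ 0.4482 -0.1861  0.01  ]
(420, 294) [ 0.4407 -0.2659  0.01  ]
(305, 111) [ 0.581  -0.2006  0.01  ]
(386, 142) [ 0.5688 -0.2833  0.01  ]
(264, 235) [ 0.4518 -0.1826  0.01  ]
(339, 260) [ 0.4404 -0.2656  0.01  ]
yaw now -1.3109 pos [ 0.4991 -0.0849  0.0048] turn total (tool) [1.500e-03 2.000e-04 3.891e-01]
shift in tool axes now  mm [ 132.1   44.7 -145.2]  in target axes [ 139.2   -8.9 -145.2] tilt err deg 0.09
```

servo_tool:
  increments: [0, 0, -45, 0, 0, 0, 85, 0, 0, -50, 0, 0, 0.13, 85, 0, 0, -30, 0, 0, 0.13, 85, 0, 0, 0, 0, 0, 0.129, 85, 47, -2.5, 0, 0, 0, 0, 85, 47, -2.5, 0, 0, 0, 0, 85, 46, -2, 0, 0, 0, 0, 85, 0, 0, 0, 0, 0, 0, 85]

```text
clock: 9.45
tcp_pos: [0.4874, -0.2291, 0.1306]
orientation: [2.065, -2.367, 0.002]
contact_force: [-0.9, 0.0, -0.7]
grip_width: 0.0849
```

servo_tool:
  increments: [0, 0, 0, 0, 0, 0, 85, 0, 0, 0, 0, 0, 0, 85, 0, 0, 0, 0, 0, 0, 85, 0, 0, 0, 0, 0, 0, 85, 0, 0, 0, 0, 0, 0, 85, 0, 0, 0, 0, 0, 0, 85, 0, 0, 0, 0, 0, 0, 85, 0, 0, 0, 0, 0, 0, 85]

```text
clock: 10.45
tcp_pos: [0.4886, -0.2247, 0.13]
orientation: [-2.073, 2.36, -0.0]
contact_force: [-0.8, -0.1, -0.3]
grip_width: 0.0851
```

Run:
```python
from h import *
snap('wrist','w7');snap('top','t7');plan([.488,-.225,.03],-1.7);print(get_obs()['clock'])
```

```text
yaw now -1.7001 pos [ 0.4886 -0.2247  0.13  ] turn total (tool) [-0.      0.     -0.0001]
shift in tool axes now  mm [  0.4   0.5 100. ]  in target axes [  0.4   0.5 100. ] tilt err deg 0.0
10.55
```

View pics/w7.png

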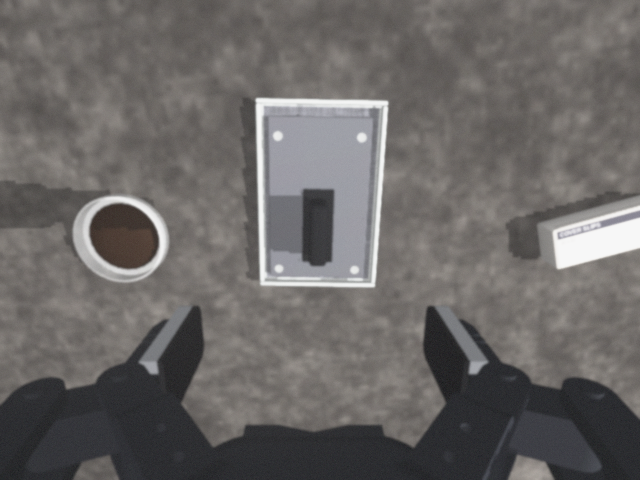

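View pics/t7.png

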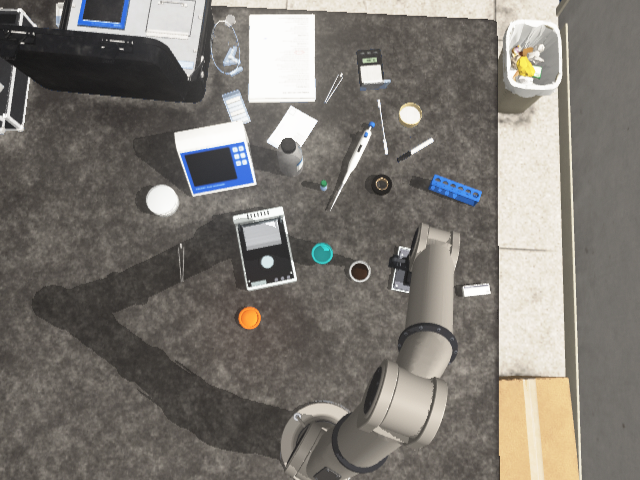

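The dish stands on the bench in the wrist view at (120,238). The plate is at (316,195), with its handle at (317,230). Next I measure the plate's pose.

Run:
```python
from h import *
img,d,P,X=cloud('w7')
c=cv2.resize(img[90:300,240:400],None,fx=2.8,fy=2.8,interpolation=cv2.INTER_CUBIC);cv2.imwrite('pics/c7.png',c)
S=[(278,136),(362,138),(278,269),(354,270)];W=np.array([onz(P,s,.009) for s in S]);print(W.round(4))
for a,b in((2,0),(3,1)):v=W[a]-W[b];v=-v;print('yaw',np.arctan2(v[1],v[0]))
v=W[0]-W[1];print('yaw y-1.57',np.arctan2(v[1],v[0])-np.pi/2); v=W[2]-W[3];print(np.arctan2(v[1],v[0])-np.pi/2,W.mean(0))
R_=X[180:270,298:340].reshape(-1,3);q=R_[R_[:,2]>.028];print(len(q),cv2.minAreaRect((q[:,:2]*1e3).astype(np.float32)),np.percentile(q[:,2],[10,50,90]))
print('plate z',np.median(X[150:180,280:360,2]),'bench',np.median(X[300:330,250:380,2]))
print(sorted([x for x in [(onz(P,(a,b),.037)).round(4).tolist() for a,b in((309,198),(325,198),(310,265),(325,265))]]))
```

```text
[[ 0.5562 -0.2103  0.009 ]
 [ 0.5478 -0.2655  0.009 ]
 [ 0.4624 -0.1957  0.009 ]
 [ 0.4545 -0.2512  0.009 ]]
yaw -0.1545773803644296
yaw -0.15185226171555732
yaw y-1.57 -0.15040099142057795
-0.14210677879168476 [ 0.50525222 -0.23070022  0.009     ]
1143 ((517.275390625, -232.62022399902344), (12.004790306091309, 92.53331756591797), 81.66065979003906) [0.03330416 0.03496912 0.03601605]
plate z 0.007367740006597512 bench -0.0017231478636438036
[[0.4721, -0.2309, 0.037], [0.4734, -0.2211, 0.037], [0.5164, -0.2361, 0.037], [0.5177, -0.2263, 0.037]]
```

View pics/c7.png

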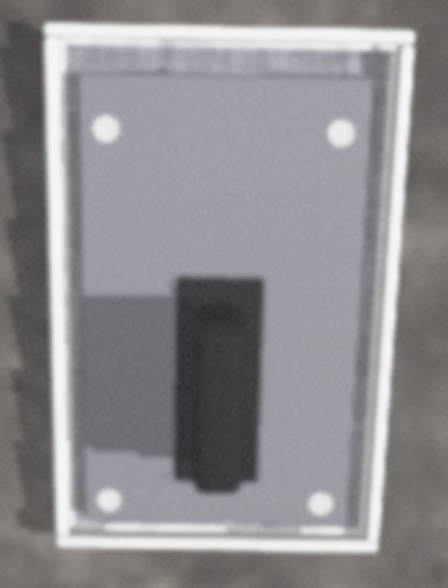

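Run:
```python
from h import *
img,d,P,X=cloud('w7')
f=lambda c:(240+c[0]/2.8,90+c[1]/2.8)
th=-.15;ex=np.array([np.cos(th),np.sin(th)]);ey=np.array([-ex[1],ex[0]]);mm=lambda p:(1e3*np.array([ex@p[:2],ey@p[:2]])).round(1)
for n,c,z in[('far',(220,75),.009),('near',(215,522),.009),('left',(80,300),.009),('right',(365,300),.009),('topnear',(218,492),.037),('flangeF',(218,278),.009),('flangeN',(218,480),.009),('flL',(176,380),.009),('flR',(260,380),.009),('topL',(195,400),.037),('topR',(241,400),.037),('topfar',(218,310),.037),('trayfar',(230,30),.01),('traynear',(215,545),.01)]:
    p=onz(P,f(c),z);u,v=map(int,f(c));print(n,p.round(4),mm(p),X[v,u].round(4))
Z=X[...,2];
for r in range(180,275,6):print(r,(Z[r,296:342:3]*1e3).round(0).astype(int))
```

```text
far [ 0.5649 -0.2385  0.009 ] [ 594.2 -151.4] [ 0.5654 -0.2383  0.0064]
near [ 0.4529 -0.2233  0.009 ] [ 481.2 -153.2] [ 0.4529 -0.2228  0.0079]
left [ 0.5164 -0.1975  0.009 ] [ 540.1 -118.1] [ 0.5152 -0.1961  0.0018]
right [ 0.5074 -0.2677  0.009 ] [ 541.7 -188.9] [ 0.5058 -0.2685  0.001 ]
topnear [ 0.4722 -0.2262  0.037 ] [ 500.7 -153.1] [ 0.4719 -0.2256  0.0346]
flangeF [ 0.5175 -0.2322  0.009 ] [ 546.4 -152.2] [ 0.518  -0.2316  0.0102]
flangeN [ 0.4646 -0.2256  0.009 ] [ 493.1 -153.6] [ 0.4753 -0.226   0.0361]
flL [ 0.4929 -0.2184  0.009 ] [ 520.  -142.2] [ 0.4929 -0.2177  0.0067]
flR [ 0.4902 -0.2395  0.009 ] [ 520.5 -163.6] [ 0.491  -0.239   0.0097]
topL [ 0.4952 -0.2237  0.037 ] [ 523.1 -147.2] [ 0.4875 -0.222   0.0082]
topR [ 0.4939 -0.2342  0.037 ] [ 523.3 -157.7] [ 0.4939 -0.2342  0.0349]
topfar [ 0.5153 -0.2315  0.037 ] [ 544.1 -151.9] [ 0.5125 -0.2308  0.0205]
trayfar [ 0.5744 -0.242   0.01  ] [ 604.1 -153.5] [ 0.5748 -0.242   0.0096]
traynear [ 0.4468 -0.2226  0.01  ] [ 475.  -153.3] [ 0.5638 -0.2343  0.2711]
180 [7 9 7 8 7 7 7 8 7 7 9 8 7 7 7 9]
186 [8 7 8 8 8 8 9 7 8 7 8 7 8 7 8 7]
192 [ 8  7  8 10 10 10  9  8  9 10 10  8 11  7  7  7]
198 [  8   7 271  10   9   9  12  13  12  12   9   8  10   7   7   8]
204 [ 7  7  8  9 10 29 33 32 32 32 29  9  9  7  7  7]
210 [ 8  6  9  9  8 35 35 35 36 34 35  8  9  7  7  6]
216 [ 8  6  9 10  9 34 35 34 35 36 35 10 10  8  7  7]
222 [ 6  8  7  8 10 36 35 35 36 35 35  9  9  8  7  6]
228 [ 8  8  8  8 10 34 35 35 36 35 35 11  9  7  8  7]
234 [ 8  8  7  9 10 35 35 35 35 35 35  8  9  8  8  8]
240 [ 7  6  8 10  9 34 36 35 34 36 35  8  9  7  7  7]
246 [ 8  7  7 10  9 35 35 35 35 34 34  9  9  9  8  6]
252 [ 7  8  8  9 10 34 36 35 35 36 34  9 10  8  7  8]
258 [ 6  7  7  8  8 35 36 36 36 36 33 10  9  7  8  8]
264 [ 7  7  8  7  7 35 36 35 36 35  7  7  7  8  7  7]
270 [9 8 7 8 7 7 8 7 6 8 6 8 7 7 7 6]
```

Run:
```python
from h import *
plan([.4913,-.2288,.015],-1.721)
```

```text
yaw now -1.7001 pos [ 0.4886 -0.2247  0.13  ] turn total (tool) [-0.      0.      0.0209]
shift in tool axes now  mm [  3.7  -3.2 115. ]  in target axes [  3.7  -3.3 115. ] tilt err deg 0.0
```

servo_tool:
  increments: [3.7, -3.2, 0, 0, 0, 0.021, 40, 0, 0, 20, 0, 0, 0, 40, 0, 0, 25, 0, 0, 0, 40, 0, 0, 20, 0, 0, 0, 40, 0, 0, 10, 0, 0, 0, 40, 0, 0, 5, 0, 0, 0, 40, 0, 0, 0, 0, 0, 0, 40, 0, 0, 0, 0, 0, 0, 40]

```text
clock: 11.55
tcp_pos: [0.4918, -0.2289, 0.0507]
orientation: [-2.048, 2.381, -0.002]
contact_force: [0.4, 0.4, 0.5]
grip_width: 0.0397
```

Run:
```python
from h import *
snap('wrist','w8');plan([.4913,-.2288,.015],-1.721)
```

```text
yaw now -1.7211 pos [ 0.4918 -0.2289  0.0507] turn total (tool) [-0.0012 -0.0003 -0.0001]
shift in tool axes now  mm [-0.1  0.5 35.7]  in target axes [-0.1  0.5 35.7] tilt err deg 0.07
```

View pics/w8.png

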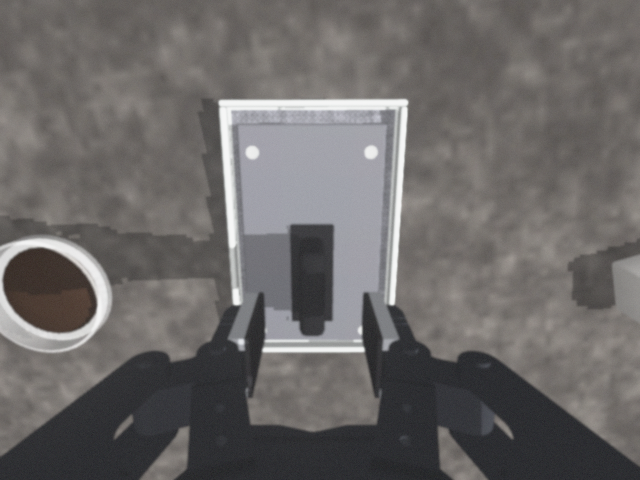

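The handle (312,280) is centred between the pads. I descend and grip.

servo_tool:
  increments: [0, 0, 16, 0, 0, 0, 40, 0, 0, 12, 0, 0, 0, 40, 0, 0, 6, 0, 0, 0, 40, 0, 0, 2, 0, 0, 0, 40, 0, 0, 0, 0, 0, 0, 20, 0, 0, 0, 0, 0, 0, 5, 0, 0, 0, 0, 0, 0, 5, 0, 0, 0, 0, 0, 0, 5]
  squeeze: 80

```text
clock: 12.6
tcp_pos: [0.4915, -0.2288, 0.0144]
orientation: [-2.048, 2.382, -0.001]
contact_force: [-0.2, 0.6, 4.5]
grip_width: 0.0105
```

Run:
```python
from h import *
o=get_obs();print(o['contact_force'],o['grip_width'],o['moment']);plan([.4913,-.2288,.015],-1.721)
```

```text
[-0.2322346   0.56464715  4.53523622] 0.010493696159913473 [0.09220978 0.26289251 0.03350154]
yaw now -1.721 pos [ 0.4915 -0.2288  0.0144] turn total (tool) [-0.0006 -0.0002  0.    ]
shift in tool axes now  mm [ 0.   0.2 -0.6]  in target axes [ 0.   0.2 -0.6] tilt err deg 0.04
```

servo_tool:
  increments: [0, 0, -5, 0, 0, 0, 5, 0, 0, -15, 0, 0, 0, 5, 0, 0, -25, 0, 0, 0, 5, 0, 0, -30, 0, 0, 0, 5, 0, 0, -30, 0, 0, 0, 5, 0, 0, -20, 0, 0, 0, 5, 0, 0, 0, 0, 0, 0, 5, 0, 0, 0, 0, 0, 0, 5]

```text
clock: 13.6
tcp_pos: [0.4907, -0.2286, 0.1386]
orientation: [2.048, -2.382, -0.001]
contact_force: [0.1, -0.1, -2.4]
grip_width: 0.0103
```

Run:
```python
from h import *
snap('wrist','w9');o=get_obs();print(o['contact_force'],o['grip_width'])
# target: window meter-ax (538.5,51.2), th .26
th=.26;ex=np.array([np.cos(th),np.sin(th)]);ey=np.array([-ex[1],ex[0]])
w=ex*.5387+ey*.0512;print('window',w,'pre',w-ex*.06)
plan([*(w-ex*.06),.14],-1.311)
```

```text
[-0.09822317  0.11302908 -1.37396292] 0.010245257015980027
window [0.50743176 0.18796846] pre [0.44944836 0.17254363]
yaw now -1.7209 pos [ 0.4905 -0.2285  0.1381] turn total (tool) [ 0.0016  0.0007 -0.4099]
shift in tool axes now  mm [-390.4  100.5   -1.6]  in target axes [-398.1  -63.4   -1.9] tilt err deg 0.1
```

View pics/w9.png

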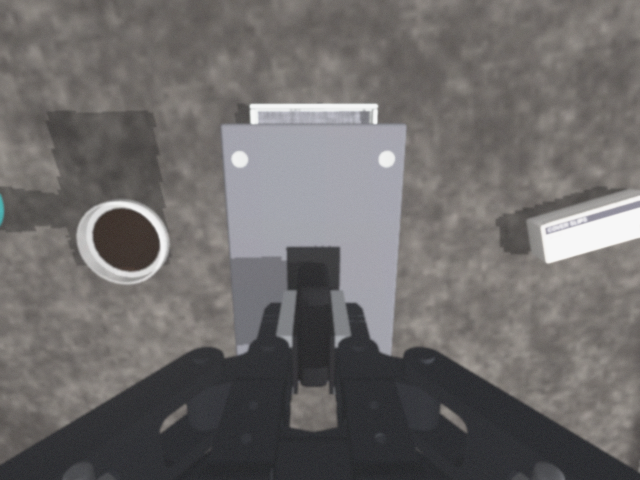

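```bash
cat >> h.py <<'E'
def T_of(o):
    T=np.eye(4);T[:3,:3]=R.from_rotvec(o['orientation']).as_matrix();T[:3,3]=o['tcp_pos'];return T
E
python3 - <<'E'
from h import *
img,d,P,X=cloud('w9')
K=P[0];Tc=np.array(calibration('wrist')['T_tool_cam'])
v,u=np.mgrid[0:480,0:640]
c=np.stack([(u-K[2])/K[0],-(v-K[3])/K[1],-np.ones_like(d)],-1)*d[...,None]
Y=(c@Tc[:3,:3].T+Tc[:3,3])*1e3
reg=Y[135:240,235:395].reshape(-1,3);A=np.c_[reg[:,:2],np.ones(len(reg))];s=np.linalg.lstsq(A,reg[:,2],rcond=None)[0];print('plane z=ax+by+c',s)
def onplane(px):
    r=Tc[:3,:3]@np.array([(px[0]-K[2])/K[0],-(px[1]-K[3])/K[1],-1.]);e=Tc[:3,3]*1e3
    t=(s[0]*e[0]+s[1]*e[1]+s[2]-e[2])/(r[2]-s[0]*r[0]-s[1]*r[1]);return e+t*r
g=cv2.cvtColor(img,cv2.COLOR_BGR2GRAY).astype(float)
for cu in(240,315,390):print('edge rows',cu,115+np.argmax(np.diff(g[115:140,cu-4:cu+5].mean(1))))
for px in[(223,126),(314,125),(406,126),(240,159),(386,159),(233,300),(400,240),(227,240),(287,250),(340,250)]:print(px,onplane(px).round(1))
E
```

```text
plane z=ax+by+c [8.39792221e-04 1.11088694e-01 1.20502101e+01]
edge rows 240 123
edge rows 315 124
edge rows 390 123
(223, 126) [-32.7 -73.4   3.9]
(314, 125) [  0.5 -73.9   3.8]
(406, 126) [ 34.  -73.6   3.9]
(240, 159) [-27.4 -61.5   5.2]
(386, 159) [ 27.7 -61.6   5.2]
(233, 300) [-35.2   0.6  12.1]
(400, 240) [ 36.1 -28.4   8.9]
(227, 240) [-35.2 -28.3   8.9]
(287, 250) [-10.6 -23.8   9.4]
(340, 250) [ 11.5 -23.8   9.4]
```

Run:
```python
from h import *
img,d,P=snap('scene','s9')
cv2.imwrite('pics/s9c.png',cv2.resize(img[160:280,330:470,::-1],None,fx=5,fy=5,interpolation=cv2.INTER_CUBIC))
img,d,P=snap('wrist','w9b');o=get_obs();print(o['tcp_pos'],o['moment'])
X=cloud('w9b')[3]
for r in range(120,300,12):print(r,(X[r,235:275:4,2]*1e3).round(0),d[r,250])
```

```text
[ 0.49053859 -0.2284627   0.13797769] [-0.00839769  0.04987291 -0.0035388 ]
120 [-3. -1. -2.  1.  8.  6.  1.  2.  3.  1.] 0.2676873
132 [132. 130. 131. 130. 131. 130. 131. 132. 131. 131.] 0.14323361
144 [132. 131. 131. 131. 130. 131. 129. 130. 131. 131.] 0.14322351
156 [131. 131. 131. 131. 131. 129. 130. 131. 131. 131.] 0.1453191
168 [130. 131. 131. 131. 131. 131. 132. 130. 130. 131.] 0.14620574
180 [129. 130. 131. 131. 131. 132. 131. 130. 130. 131.] 0.14729883
192 [131. 131. 131. 131. 130. 131. 130. 130. 131. 130.] 0.1505299
204 [129. 131. 131. 131. 131. 131. 131. 131. 131. 131.] 0.15065934
216 [131. 130. 130. 131. 131. 131. 130. 130. 131. 131.] 0.15298758
228 [132. 131. 131. 130. 130. 131. 130. 131. 131. 130.] 0.15311435
240 [130. 130. 131. 131. 131. 132. 131. 131. 131. 131.] 0.15646918
252 [131. 130. 130. 131. 130. 130. 132. 132. 131. 131.] 0.15637577
264 [130. 131. 130. 132. 132. 131. 131. 131. 131. 130.] 0.15846094
276 [131. 131. 131. 131. 130. 131. 131. 131. 132. 131.] 0.15978749
288 [131. 130. 132. 130. 130. 130. 132. 131. 131. 131.] 0.16129522
```

View pics/s9c.png

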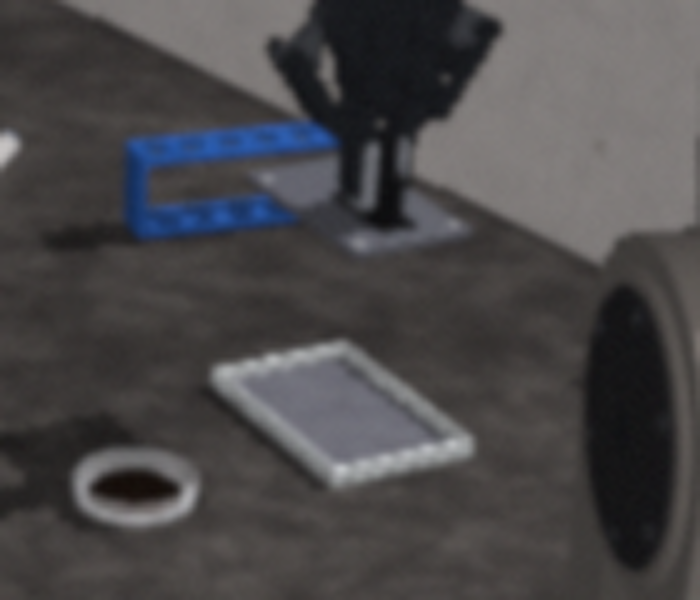

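Run:
```python
from h import *
img,d,P=load('w9');K=P[0];Tc=np.array(calibration('wrist')['T_tool_cam'])
Z=cloud('w9')[3][...,2];print(np.median(Z[135:235,240:280]),np.median(Z[130:140,240:390]),np.median(Z[225:235,240:280]))
for zz in(.0054,.007):
  for px in[(223,125),(314,124.5),(406,125),(240,159),(386,159),(233,300),(400,240),(227,240),(287,250),(340,250)]:
    r=Tc[:3,:3]@np.array([(px[0]-K[2])/K[0],-(px[1]-K[3])/K[1],-1.]);e=Tc[:3,3];print(zz,px,((e+r*(zz-e[2])/r[2])*1e3).round(1))
```

```text
0.13142693869617417 0.13139969328851178 0.1314734407470165
0.0054 (223, 125) [-33.  -73.8   5.4]
0.0054 (314, 124.5) [  0.5 -74.    5.4]
0.0054 (406, 125) [ 34.3 -73.9   5.4]
0.0054 (240, 159) [-27.4 -61.5   5.4]
0.0054 (386, 159) [ 27.7 -61.6   5.4]
0.0054 (233, 300) [-33.6  -2.8   5.4]
0.0054 (400, 240) [ 35.2 -29.5   5.4]
0.0054 (227, 240) [-34.4 -29.4   5.4]
0.0054 (287, 250) [-10.4 -25.2   5.4]
0.0054 (340, 250) [ 11.1 -25.2   5.4]
0.007 (223, 125) [-33.4 -73.7   7. ]
0.007 (314, 124.5) [  0.5 -74.    7. ]
0.007 (406, 125) [ 34.7 -73.9   7. ]
0.007 (240, 159) [-27.7 -61.3   7. ]
0.007 (386, 159) [ 28.  -61.4   7. ]
0.007 (233, 300) [-34.  -2.   7.]
0.007 (400, 240) [ 35.6 -29.    7. ]
0.007 (227, 240) [-34.8 -28.9   7. ]
0.007 (287, 250) [-10.5 -24.6   7. ]
0.007 (340, 250) [ 11.3 -24.6   7. ]
```

servo_tool:
  increments: [-39, 10, 0, 0, 0, -0.1025, 5, -39.9, 6, 0, 0, 0, -0.1025, 5, -40.3, 1.9, 0, 0, 0, -0.1025, 5, -40.2, -2.2, 0, 0, 0, -0.1025, 5, -39.8, -6.3, 0, 0, 0, 0, 5, -39.8, -6.3, 0, 0, 0, 0, 5, -39.8, -6.3, 0, 0, 0, 0, 5, -39.8, -6.3, 0, 0, 0, 0, 5]

```text
clock: 14.75
tcp_pos: [0.4578, 0.0931, 0.1385]
orientation: [2.49, -1.915, -0.001]
contact_force: [1.0, 0.6, -2.1]
grip_width: 0.0104
```

servo_tool:
  increments: [-39.8, -6.3, 0, 0, 0, 0, 5, -39.8, -6.3, 0, 0, 0, 0, 5, 0, 0, 0, 0, 0, 0, 5, 0, 0, 0, 0, 0, 0, 5, 0, 0, 0, 0, 0, 0, 5, 0, 0, 0, 0, 0, 0, 5, 0, 0, 0, 0, 0, 0, 5, 0, 0, 0, 0, 0, 0, 5]

```text
clock: 15.75
tcp_pos: [0.4502, 0.1719, 0.139]
orientation: [-2.49, 1.915, -0.0]
contact_force: [-0.6, -0.1, -2.2]
grip_width: 0.0103
```

Run:
```python
from h import *
img,d,P=snap('wrist','w10');o=get_obs();print(o['clock'],o['contact_force'],o['grip_width'])
plan([.4494,.1725,.14],-1.311)
c=cv2.resize(img[0:340,150:480,::-1],None,fx=1.75,fy=1.75,interpolation=cv2.INTER_CUBIC);cv2.imwrite('pics/c10.png',c)
```

```text
15.8 [ 0.30298693  1.07706435 -1.58423235] 0.01026497832805408
yaw now -1.3113 pos [0.4501 0.172  0.139 ] turn total (tool) [-0.     -0.0001 -0.0003]
shift in tool axes now  mm [-0.7  0.6 -1. ]  in target axes [-0.7  0.6 -1. ] tilt err deg 0.0
```

View pics/c10.png

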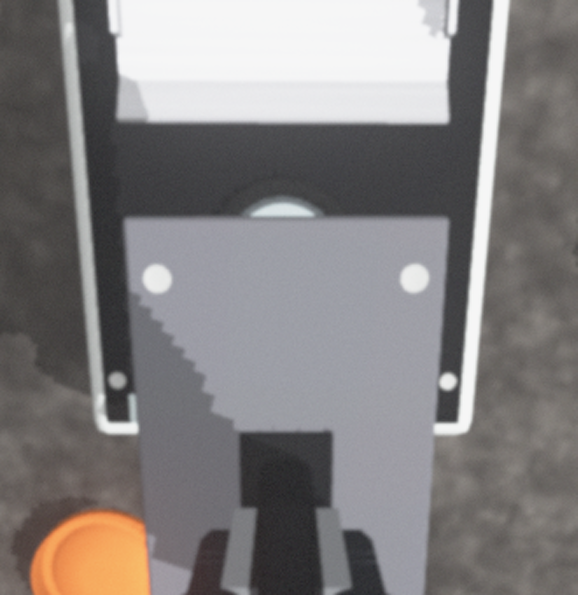

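Run:
```python
from h import *
img,d,P=load('w10');o=get_obs();T=T_of(o)
f=lambda c:(150+c[0]/1.75,c[1]/1.75)
for n,c,z in[('tipL',(117,122),.052),('tipR',(449,122),.052),('lineL',(117,80),.045),('lineR',(449,80),.045),('scL',(118,381),.038),('scR',(448,381),.038),('win',(283,200),.038),('colTop',(283,176),.041),('caseL',(101,430),.038),('caseR',(467,430),.038),('plL',(124,217),.1336),('plR',(448,217),.1336)]:
    p=onz(P,f(c),z);q=(np.linalg.inv(T)@np.r_[p,1])[:3]*1e3;print(n,p.round(4),'tool',q.round(1))
# glass in top
Tp=campose('top');t=cv2.imread('pics/t7.png');c=t[250:275,255:280];g=cv2.cvtColor(c,cv2.COLOR_BGR2GRAY)
n,l,s,ce=cv2.connectedComponentsWithStats((g>120).astype(np.uint8));i=1+np.argmax(s[1:,4]);uv=ce[i]+[255,250];print(uv,s[i],onz(Tp,uv,.038))
im,dd,P5=load('w5')
cv2.imwrite('pics/c5.png',cv2.resize(im[180:260,260:380],None,fx=5,fy=5))
S=campose('scene');s6=cv2.imread('pics/s6.png')
cs=s6[255:285,240:290];g=cv2.cvtColor(cs,cv2.COLOR_BGR2GRAY);n,l,s,ce=cv2.connectedComponentsWithStats((g>110).astype(np.uint8))
for i in range(1,n):
    if s[i,4]>30: uvs=ce[i]+[240,255];print('scene',uvs,s[i],onz(S,uvs,.038))
```

```text
tipL [0.5349 0.249  0.052 ] tool [ -52.7 -101.7   87. ]
tipR [0.562  0.1481 0.052 ] tool [  51.7 -101.9   87. ]
lineL [0.5474 0.253  0.045 ] tool [ -53.4 -114.8   94. ]
lineR [0.5748 0.1508 0.045 ] tool [  52.4 -115.1   94. ]
scL [0.448  0.2356 0.038 ] tool [-62.1 -14.2 101. ]
scR [0.4798 0.1165 0.038 ] tool [ 61.2 -14.4 101. ]
win [0.526  0.1926 0.038 ] tool [ -0.5 -78.7 101. ]
colTop [0.5334 0.1946 0.041 ] tool [ -0.5 -86.3  98. ]
caseL [0.4273 0.2383 0.038 ] tool [-70.    5.1 101. ]
caseR [0.4634 0.1031 0.038 ] tool [ 69.9   4.9 101. ]
plL [0.5131 0.2236 0.1336] tool [-33.8 -74.1   5.4]
plR [0.5307 0.1578 0.1336] tool [ 34.4 -74.2   5.4]
[266.96183206 261.41984733] [  6   5  13  13 131] [0.50832433 0.18877439 0.038     ]
scene [247.06164384 258.80821918] [  0   0  20  12 146] [0.59606657 0.18423256 0.038     ]
scene [262.02352941 273.82352941] [15 16 15  7 85] [0.50996003 0.18805525 0.038     ]
```

View pics/c5.png

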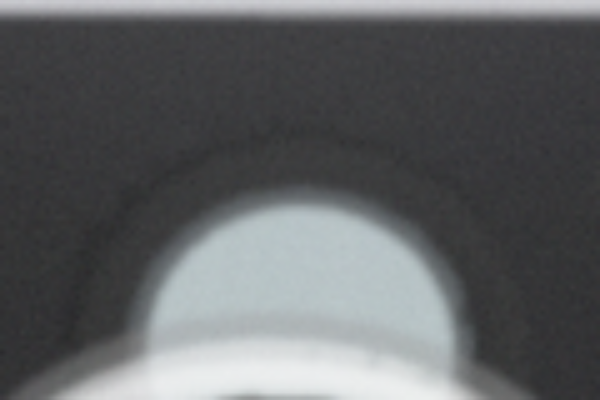

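servo_tool:
  increments: [-0.7, -20.5, 10, 0, 0, 0, 5, 0, 0, 20, 0, 0, 0, 5, 0, 0, 22, 0, 0, 0, 5, 0, 0, 16, 0, 0, 0, 5, 0, 0, 10, 0, 0, 0, 5, 0, 0, 5, 0, 0, 0, 5, 0, 0, 0, 0, 0, 0, 5, 0, 0, 0, 0, 0, 0, 5]

```text
clock: 16.8
tcp_pos: [0.4701, 0.1783, 0.0565]
orientation: [-2.49, 1.914, -0.001]
contact_force: [0.4, 0.3, -1.7]
grip_width: 0.0107
```

Run:
```python
from h import *
img,d,P=snap('wrist','w11');o=get_obs();print(o['clock'],o['tcp_pos'],o['contact_force'])
```

```text
16.85 [0.47014386 0.17825065 0.05653669] [-0.21123935 -0.11892548 -0.6322897 ]
```

View pics/w11.png

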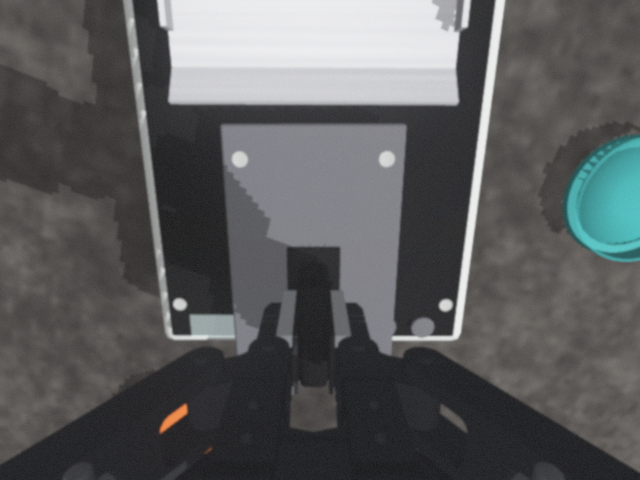

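The plate edge (row 125, columns 222–406) is centred in front of the lip (row 104, columns 169–459). I lower it gently toward the collar.

servo_tool:
  increments: [0, 0, 1, 0, 0, 0, 5, 0, 0, 1, 0, 0, 0, 5, 0, 0, 1, 0, 0, 0, 5, 0, 0, 0.5, 0, 0, 0, 5, 0, 0, 0, 0, 0, 0, 5, 0, 0, 0, 0, 0, 0, 5, 0, 0, 0, 0, 0, 0, 5, 0, 0, 0, 0, 0, 0, 5]

```text
clock: 17.85
tcp_pos: [0.4697, 0.1781, 0.0525]
orientation: [2.49, -1.915, 0.0]
contact_force: [0.1, -0.1, -1.7]
grip_width: 0.0101
```

Run:
```python
from h import *
img,d,P=snap('scene','s12');o=get_obs();print(o['clock'],o['tcp_pos'],o['contact_force'],o['moment'])
cv2.imwrite('pics/s12c.png',cv2.resize(img[220:310,185:325,::-1],None,fx=5.5,fy=5.5,interpolation=cv2.INTER_CUBIC))
```

```text
17.9 [0.46973081 0.17806828 0.05249635] [-0.26774073 -0.17769809 -1.67500456] [-0.01519113  0.01147224  0.00339083]
```

View pics/s12c.png

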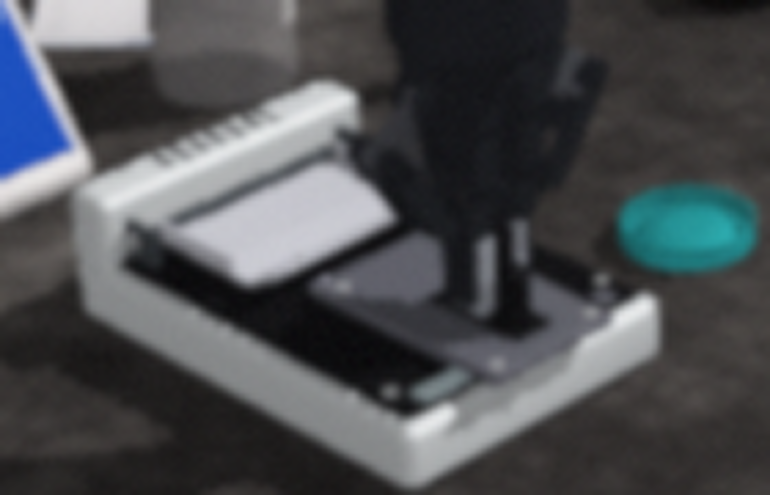

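servo_tool:
  increments: [0, -3, 0, 0, 0, 0, 5, 0, -4, 0, 0, 0, 0, 5, 0, -4, 0, 0, 0, 0, 5, 0, -4, 0, 0, 0, 0, 5, 0, -3, 0, 0, 0, 0, 5, 0, 0, 0, 0, 0, 0, 5, 0, 0, 0, 0, 0, 0, 5, 0, 0, 0, 0, 0, 0, 5]

```text
clock: 18.9
tcp_pos: [0.4871, 0.1827, 0.0525]
orientation: [-2.49, 1.915, -0.0]
contact_force: [-0.2, -0.8, -1.6]
grip_width: 0.0103
```

Run:
```python
from h import *
img,d,P=snap('wrist','w13');o=get_obs();print(o['clock'],o['tcp_pos'],o['contact_force'],o['moment'])
X=cloud('w13')[3];print('flap z',[np.nanmedian(X[r,220:400,2][d[r,220:400]>0]).round(4) for r in range(10,130,12)])
```

```text
18.95 [0.48708542 0.18266475 0.05251551] [-0.42670641  0.74416638 -2.65903524] [-0.09346911  0.05929619  0.01170331]
flap z [np.float64(0.0459), np.float64(0.0459), np.float64(0.046), np.float64(0.0459), np.float64(0.0462), np.float64(0.0461), np.float64(0.0461), np.float64(0.0462), np.float64(0.0463), np.float64(0.0467)]
```

View pics/w13.png

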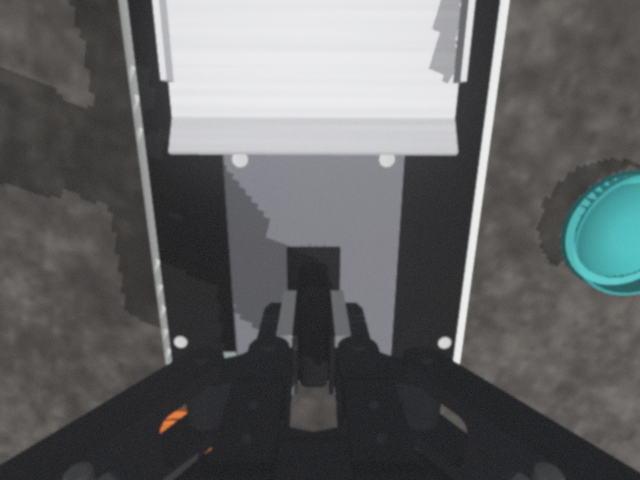

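The plate's edge has vanished under the lip (row 154) and the flap still lies shut. I carry on sliding it in.

servo_tool:
  increments: [0, -3, 0, 0, 0, 0, 5, 0, -3, 0, 0, 0, 0, 5, 0, -3, 0, 0, 0, 0, 5, 0, -3, 0, 0, 0, 0, 5, 0, -3, 0, 0, 0, 0, 5, 0, -3, 0, 0, 0, 0, 5, 0, 0, 0, 0, 0, 0, 5, 0, 0, 0, 0, 0, 0, 5]

```text
clock: 19.95
tcp_pos: [0.5047, 0.1874, 0.0525]
orientation: [-2.49, 1.915, -0.0]
contact_force: [-0.2, -0.5, -2.2]
grip_width: 0.0102
```

Run:
```python
from h import *
img,d,P=snap('wrist','w14');o=get_obs();print(o['clock'],o['tcp_pos'],o['contact_force'],o['moment'])
X=cloud('w14')[3];print('flap z',[np.nanmedian(X[r,220:400,2][d[r,220:400]>0]).round(4) for r in range(10,170,12)])
T=T_of(o)
for n,c,z in[('screwL',(181,342),.038),('screwR',(445,342),.038)]: pass
```

```text
20.0 [0.50462706 0.18736367 0.05250619] [-1.08773038 -0.16692338 -1.72465641] [0.01558571 0.05254135 0.04102819]
flap z [np.float64(0.0459), np.float64(0.046), np.float64(0.0461), np.float64(0.0463), np.float64(0.0465), np.float64(0.0466), np.float64(0.0468), np.float64(0.047), np.float64(0.0473), np.float64(0.0474), np.float64(0.0476), np.float64(0.0477), np.float64(0.0481), np.float64(0.0481)]
```

View pics/w14.png

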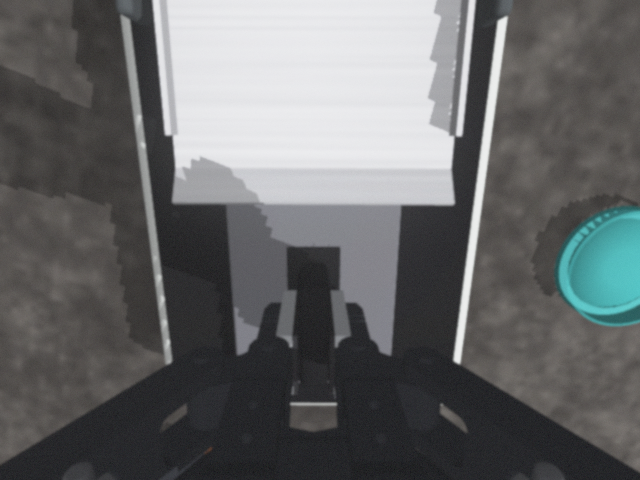

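Run:
```python
from h import *
img,d,P=load('w14');o=get_obs();T=T_of(o)
for n,c,z in[('tipL',(172,205),.054),('tipR',(455,204),.054),('lineL',(176,169),.0475),('lineR',(452,168.5),.0475),('plL',(230,240),.0470),('plR',(400,240),.0470)]:
    p=onz(P,c,z);print(n,(np.linalg.inv(T)@np.r_[p,1])[:3]*1e3)
```

```text
tipL [-52.47635498 -45.28060267  -1.47779553]
tipR [ 53.07750733 -45.82232804  -1.48384477]
lineL [-51.89225677 -57.78765176   5.02574108]
lineR [ 52.87165023 -58.15276019   5.01968784]
plL [-33.29783511 -29.39428252   5.51654214]
plR [ 35.21980065 -29.48762854   5.51254169]
```

Line and edge measurements agree: 3.9 mm more to go. I advance that far, then press in steps.

servo_tool:
  increments: [0, -2, 0, 0, 0, 0, 5, 0, -1.8, 0, 0, 0, 0, 5, 0, 0, 0, 0, 0, 0, 5, 0, 0, 0.7, 0, 0, 0, 5, 0, 0, 0.7, 0, 0, 0, 5, 0, 0, 0.6, 0, 0, 0, 5, 0, 0, 0, 0, 0, 0, 5, 0, 0, 0, 0, 0, 0, 5]

```text
clock: 21.0
tcp_pos: [0.5085, 0.1884, 0.0507]
orientation: [-2.49, 1.915, -0.001]
contact_force: [-0.0, -1.0, 4.8]
grip_width: 0.0105
```

servo_tool:
  increments: [0, 0, 0.5, 0, 0, 0, 5, 0, 0, 0.5, 0, 0, 0, 5, 0, 0, 0, 0, 0, 0, 5, 0, 0, 0, 0, 0, 0, 5, 0, 0, 0, 0, 0, 0, 5, 0, 0, 0, 0, 0, 0, 5, 0, 0, 0, 0, 0, 0, 5, 0, 0, 0, 0, 0, 0, 5]

```text
clock: 22.0
tcp_pos: [0.5085, 0.1884, 0.0498]
orientation: [-2.49, 1.915, -0.001]
contact_force: [-1.3, -0.4, 6.3]
grip_width: 0.0103
```

servo_tool:
  increments: [0, 0, 0.5, 0, 0, 0, 5, 0, 0, 0, 0, 0, 0, 5, 0, 0, 0.5, 0, 0, 0, 5, 0, 0, 0, 0, 0, 0, 5, 0, 0, 0, 0, 0, 0, 5, 0, 0, 0, 0, 0, 0, 5, 0, 0, 0, 0, 0, 0, 5, 0, 0, 0, 0, 0, 0, 5]

```text
clock: 23.0
tcp_pos: [0.5085, 0.1884, 0.0494]
orientation: [-2.49, 1.915, -0.001]
contact_force: [-2.2, -1.7, 13.6]
grip_width: 0.0103
```

Run:
```python
from h import *
img,d,P=snap('wrist','w15');o=get_obs();print(o['clock'],o['tcp_pos'],o['contact_force'],o['moment'],R.from_rotvec(o['orientation']).as_matrix()[:,2])
X=cloud('w15')[3];print('flap z',[np.nanmedian(X[r,220:400,2][d[r,220:400]>0]).round(4) for r in range(10,170,12)])
for r in (215,225,235,250,270):print('plate z',r,np.nanmedian(X[r,236:275,2]),np.nanmedian(X[r,350:392,2]))
```

```text
23.05 [0.50851439 0.1883757  0.0494195 ] [-3.06533293 -2.3322437  13.17545408] [-0.40337899  0.70595512 -0.02342265] [ 8.42995891e-04 -1.81398026e-04 -9.99999628e-01]
flap z [np.float64(0.0455), np.float64(0.0454), np.float64(0.0455), np.float64(0.0456), np.float64(0.0454), np.float64(0.0455), np.float64(0.0454), np.float64(0.0455), np.float64(0.0454), np.float64(0.0455), np.float64(0.0454), np.float64(0.0454), np.float64(0.0454), np.float64(0.0455)]
plate z 215 0.042346182202067706 0.0425478532991137
plate z 225 0.042590165777070255 0.04236960460302727
plate z 235 0.04217637893796192 0.04260961637624196
plate z 250 0.04242214966049446 0.042402554988465416
plate z 270 0.04242183999797475 0.04244228174606596
```

View pics/w15.png

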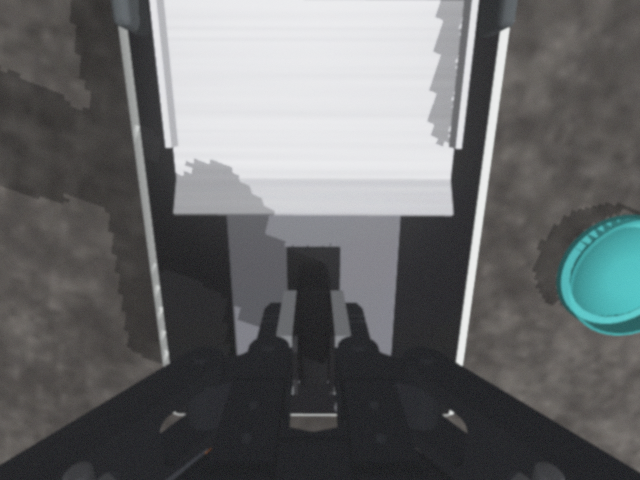

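servo_tool:
  increments: [0, 0, 0.3, 0, 0, 0, 5, 0, 0, 0, 0, 0, 0, 5, 0, 0, 0, 0, 0, 0, 5, 0, 0, 0, 0, 0, 0, 5, 0, 0, 0, 0, 0, 0, 5, 0, 0, 0, 0, 0, 0, 5, 0, 0, 0, 0, 0, 0, 5, 0, 0, 0, 0, 0, 0, 5]

```text
clock: 24.05
tcp_pos: [0.5085, 0.1884, 0.0494]
orientation: [-2.49, 1.915, -0.001]
contact_force: [-3.4, -2.7, 16.4]
grip_width: 0.0106
```

Run:
```python
from h import *
o=get_obs();img,d,P=snap('wrist','w16');print(o['clock'],o['tcp_pos'],o['contact_force'],o['moment'],o['grip_width']);T=T_of(o)
for n,c,z in[('tipL',(173,215),.052),('tipR',(453,215),.052),('lineL',(176,180),.045),('lineR',(452,180),.045),('plL',(230,240),.044),('plR',(400,240),.044)]:
    p=onz(P,c,z);print(n,(np.linalg.inv(T)@np.r_[p,1])[:3]*1e3)
X=cloud('w16')[3];print('flap z',[np.nanmedian(X[r,220:400,2][d[r,220:400]>0]).round(4) for r in (10,90,165)],'plate',np.nanmedian(X[220:240,240:275,2]))
img,d,P=snap('top','t16')
```

```text
24.05 [0.50851079 0.18835319 0.04941803] [-3.37726667 -2.65603939 16.3940035 ] [-0.50733823  0.92068481  0.02890497] 0.010560280597526553
tipL [-52.09739125 -41.61305157  -2.57728091]
tipR [ 52.40417806 -41.76106809  -2.51989431]
lineL [-52.11366712 -53.59661737   4.4322859 ]
lineR [ 53.15573309 -53.76870243   4.4901125 ]
plL [-33.27241601 -29.31932759   5.42321901]
plR [ 35.20807771 -29.40512286   5.46081583]
flap z [np.float64(0.0456), np.float64(0.0454), np.float64(0.0455)] plate 0.042307116753341784
```

View pics/t16.png

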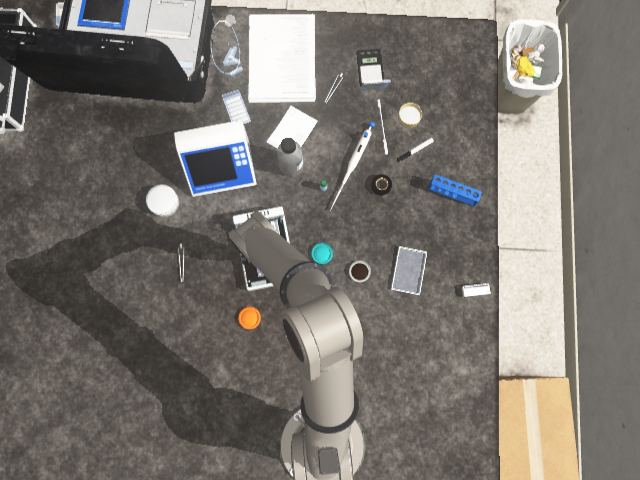

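Run:
```python
from bench import *
print(hand_in())
```

```text
the job is handed in; nothing more can be done
None
```

The job is done and handed in at about 24 s, with the gripper still holding the plate pressed flat on the deck. No verdict is reported.

**What I did:** I lifted the soil dish off the window and stood it on the bench at about (0.50, −0.085). I then took the plate by its handle and slid it flat under the lip. The flap rode up about 2 mm, and I pressed the plate down.

**Last checks:**
- **Edge position:** the plate's edge is about 20.4 mm past the lip line (20 mm wanted). It is within about 1 mm sideways and parallel to the lip within measuring error.
- **Plate height:** the plate's top is at 42.3 mm by depth, or about 44 mm once the roughly 1.7 mm depth bias is taken out. That puts it flat on the deck.
- **Collar:** not seen directly, since the plate covers it. I take it as flush from the plate's height and from the push, which is above the 9 N it needs.
- **Flap:** level again along its length, at about 45.5 mm.
- **Force:** the tool reads 16 N upward, so the plate presses on the deck with about 18 N. There is also a small sideways reaction of about 4 N and a moment of about 1 N m at the wrist.
- **Other things:** in the last top view the vial, carton, tweezers and look-alike dishes are where they were.

**Checks that disagreed:** one tilt fit of the held plate gave 6°, because missing depth pixels got into it. Heights read again without them showed the plate level. The window's place from the top and scene cameras agreed within 1 to 3 mm with the lip-based figure I used.

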